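# Tuck a trim strip under the fixture flap and hold it pressed flat

## Task

Pick up the loose metal trim strip and tuck its free long edge under the hinged steel flap of the bonding fixture, without lifting the flap, until the edge is fully home against the stop, square and centred on the fixture. Then press the strip flat onto the fixture bed against its sprung rubber pad, and finish while still holding it pressed flat: do not let go. Leave the other things on the bench alone.

Things in the scene. Friction and masses are not known exactly. Their poses are not given: they have to be found in the camera images.
- strip_upstand (a point): Centre of the upstand of the loose L-section aluminium trim strip (0.11-0.22 kg). Upstand: bar 12 mm thick (x, grip across it), 130 mm long (y), 26 mm high above the blade. Point is 17 mm above the strip's underside, 6 mm from the edge on the upstand's side. Strip x axis points from upstand to free edge, z up. The strip starts lying blade down on the bench.
- strip_edge (a point): Middle of the strip's free long edge, the one to tuck, 84 mm in x from the upstand point, 2 mm above the strip's underside. The blade is flat, 90 mm (x, upstand included) by 130 mm (y), 4 mm thick. Same axes as strip_upstand.
- stop (a point): On the fixture (fixed, level): middle of the stop's face at the height of the bed's top (16 mm above bench); the tucked edge is home against this face. x: tucking direction, in under the flap; y along the stop; z up. Aluminium bed: from 120 mm before the stop to 50 mm beyond, 180 mm wide. Stop bar 150 mm long, 8 mm high, under the flap. Green hinge cheeks behind its ends, 24 mm above the bed.
- flap_lip (a point): Middle of the flap's front lower edge. Flap: steel plate 4 mm thick, 150 mm wide (y), from its hinge 40 mm beyond the stop to this lip about 30 mm before the stop. At rest its underside is level, 10 mm above the bed; the front 8 mm is bent slightly up.
- flap (a joint): Hinge angle of the flap (rad): 0 = down on its rest, growing as the lip lifts. It swings freely, held down only by its own weight (0.12 kg), so a touch from below lifts it.
- pad (a joint): Travel of the sprung rubber pad in the bed (m): 0 = up, standing 6 mm above the bed; 0.006 = pushed flush with it. Starts to move at about 2.4 N, flush at about 7 N: the strip's weight does not press it flat. Pad 26 mm (x) by 70 mm (y), centred 81 mm before the stop, below the upstand when the strip is home.
- glue_bottle_c (a point): Bystander: white glue bottle, to be left alone. 48 mm across, 120 mm tall; point half-way up.
- nest_block_c (a point): Bystander: green nest block, to be left alone. 60 x 100 mm, up to 40 mm tall; point 11 mm above the bench.
- screwdriver_c (a point): Bystander: screwdriver, to be left alone. Lying on the bench; point near its middle, 12 mm above its underside.
- parts_bin_c (a point): Bystander: grey parts bin, to be left alone. 160 x 120 mm, 60 mm tall, open and empty; point at its centre, half-way up.
Things that resemble listed ones, but are neither listed nor needed, are in the scene too. What is shaped like the part that bears stop but orange or turquoise is not meant.

How it is judged:
By the outcome, as a careful person would: the job done as asked, in the order asked, and still so for the second after the job is handed in, while the arm keeps its last pose, push and grip.
It also fails if it takes over 42 s, if anything falls off the work surface, if the arm or the gripper's body presses on something with over 40 N, if the wrist force passes 120 N, or if a joint passes its speed limit or range.

## Robot

A 6-joint arm with a two-finger parallel gripper is mounted at the origin on the work surface. World frame = base frame: x ahead of the robot, y to its left, z up, the work surface at z = 0. Lengths are in mm, angles in rad, forces in N, time in s.
With the tool pointing down it reaches from about 250 to 775 mm from the base axis. Payload 4 kg.
Tool frame: the origin (TCP) lies midway between the tips of the shut fingers; the grasp point (between the pads) lies 19 mm behind it; z points along the fingers, y is the direction in which the jaws open and shut (so a half turn about z gives the same grasp; the last joint's range is limited). The gripper opens to 94 mm and grips with 3 to 60 N. Pads are 16 mm wide; open, the fingers measure 119 mm over their backs; the gripper's body (75 mm by 177 mm) begins 78 mm behind the grasp point.
Start: joints at [1.029, 0.087, 1.371, -0, 1.684, -0.103], TCP at [233.681, 497.909, 205.506] pointing down, gripper open.
Joint ranges: [-3.1, 3.1], [-0.76, 2.03], [0.27, 2.55], [-1.08, 4.22], [0.17, 2.65], [-2.57, 2.57]. Speed limits (rad/s): [2.79, 2.79, 3.14, 3.14, 3.14, 3.14].

## Interface

Orientations are given as a rotation vector (axis times angle).
In Python, from plant import arm gives the robot as it stands.
- The arm moves only by the tool servo_tool, never from a script. Its argument "targets" is a list of rows, each an object of numbers: "x", "y", "z": the shift along the tool's x, y, z in units of 25 mm (1.0 is 25 mm); "roll": the turn about the tool's z in units of 5 degrees (1.0 is 5 degrees). In form: [{"x": .., "y": .., "z": .., "roll": ..}, ...]. A call has 1 to 20 rows; each row shifts and turns the commanded pose from where the row before left it, along the tool's axes as they then stand; what a row does not reach is not made up. A row lasts 1/12 s, in which the tool goes at most 41.7 mm and 7.16 degrees, less where a joint would pass 70% of its speed; a pose out of reach is approached as far as the arm can. A call is refused whole if a number of a shift passes 1 or a number of a turn 1, either way. A call with a gripper value outside its range is refused whole. "grip" is the opening, from 0 (shut) to 1 (fully open), set as the call begins (left out, the last holds). The fingers move at their own pace and stop on an object; "force" is the grip in N (left out, the last holds). Time passes only in rows, so rows that do not move let the fingers close. It gives the time, the measured TCP pose, the force and the opening at its end, in the units of the state.
- arm.read_state(): the state, without advancing time (a new reading comes with each control period).
- arm.camera(name): name is "scene" or "top" or "wrist"; returns (picture, depth): 480x640x3 uint8, red, green, blue; 480x640 float32, mm along the optical axis (not along the pixel's ray), 0 where there is no reading.
- arm.camera_model(name): a dict with "fx", "fy", "cx", "cy" (pixels), "R" (3x3) and "t" (3): a world point X has camera coordinates R X + t; the wrist camera has in their place "hand_eye" (4x4, takes a point from camera to tool coordinates, whose origin is the TCP and whose axes are the flange's). Camera axes: x right, y down, z forward; pixel columns grow to the right and rows downward; lengths in mm; the calibration is good to about 2 mm. A picture is of the moment at which its call begins: read the wrist's pose just before it. camera_model takes no time and is no camera call.
- arm.sign_off(): hands the job in, once; it reports no verdict.
The state is a dict: "time": time; "joint_pos": joint angles; "joint_vel": joint speeds; "tau": joint torques, N m; "tool_pos": TCP position; "orientation": TCP orientation; "ft_force": force on the tool from outside, world axes, zero at the start; "torque": the same for the moment, N m; "finger_gap": opening from 0.0 (shut) to 1.0 (fully open).
Only numpy, scipy, OpenCV 4.12 (cv2) and the standard library are available. Lean on these libraries where they do the work, as an engineer would, in place of code of your own. Each camera call takes 0.05 s, during which the arm holds its last target.

## Working session

There is one attempt and no reset: what is moved stays moved. The work goes in short steps, Python scripts to look and compute and a tool call to move; the robot and the scene stay as the last step left them, time stands still between calls to the robot, and variables do not carry over. Pictures are saved under pics/ and viewed, and the job is handed in when it is done.

Besides the shell and the picture viewer there is one more tool, called after "Call:" in YAML: its name, and indented under it one key for each argument. servo_tool: Moves the arm, as the interface text tells. Its arguments: {"type":"object","properties":{"targets":{"type":"array"},"grip":{"type":"number"},"force":{"type":"number"}},"required":["targets"]}

```bash
mkdir -p pics; ls
cat > h.py <<'E'
import numpy as np, cv2, pickle
from plant import arm
def snap(name,fn):
    s=arm.read_state(); im,d=arm.camera(name)
    cv2.imwrite('pics/'+fn+'.png',cv2.cvtColor(im,cv2.COLOR_RGB2BGR)); np.savez('pics/'+fn+'.npz',im=im,d=d)
    pickle.dump((s,arm.camera_model(name)),open('pics/'+fn+'.pkl','wb'))
    return s,im,d
def pose(s):
    T=np.eye(4);T[:3,:3]=cv2.Rodrigues(np.array(s['orientation'],float))[0];T[:3,3]=s['tool_pos'];return T
def cam(fn):
    s,m=pickle.load(open('pics/'+fn+'.pkl','rb'))
    if 'hand_eye' in m:
        W=pose(s)@np.array(m['hand_eye']);R=W[:3,:3].T;t=-R@W[:3,3]
    else: R=np.array(m['R']);t=np.array(m['t'])
    return m,R,t
def cast(fn,u,v,z):
    m,R,t=cam(fn);C=-R.T@t;r=R.T@np.array([(u-m['cx'])/m['fx'],(v-m['cy'])/m['fy'],1]);return C+r*(z-C[2])/r[2]
def cloud(fn):
    m,R,t=cam(fn);d=np.load('pics/'+fn+'.npz')['d'];v,u=np.mgrid[:480,:640]
    P=np.stack([(u-m['cx'])/m['fx']*d,(v-m['cy'])/m['fy']*d,d],-1)
    return (P-t)@R
def proj(fn,X):
    m,R,t=cam(fn);c=R@np.array(X)+t;return m['fx']*c[0]/c[2]+m['cx'],m['fy']*c[1]/c[2]+m['cy']
E
python3 -c "
from h import *
for n in ['top','scene','wrist']: s,_,_=snap(n,n+'0')
print(s)
for n in ['top','scene','wrist']: m,R,t=cam(n+'0');print(n,m['fx'],-R.T@t,R.round(2).tolist())
print(arm.camera_model('wrist')['hand_eye'])"
```

```text
pics
{'time': 0.1, 'joint_pos': array([ 1.02893134e+00,  8.78723250e-02,  1.37211200e+00, -1.76847091e-05,
        1.68360143e+00, -1.03108459e-01]), 'joint_vel': array([ 0.00176411, -0.00014951, -0.00367437, -0.00124292,  0.00068951,
       -0.00101386]), 'tau': array([ 1.62883582e-03, -3.41250014e+01, -3.03302658e+01,  7.18987221e-02,
        3.04097822e-02, -9.94860693e-05]), 'tool_pos': array([233.40131092, 497.46510468, 204.42151907]), 'orientation': array([-6.83551166e-01, -3.06569561e+00,  2.97752372e-03]), 'ft_force': array([-0.42145152,  0.32434087, -0.34392383]), 'torque': array([ 0.03047402, -0.01068833, -0.02328675]), 'finger_gap': 0.9989876509097246}
top 439.2397179955252 [ 267.2892473   -10.0318775  1280.23360503] [[0.02, -1.0, -0.01], [-0.98, -0.02, -0.19], [0.19, 0.02, -0.98]]
scene 624.3928399600258 [1898.76535367  609.38888584 1005.73425113] [[-0.42, 0.91, 0.02], [0.47, 0.24, -0.85], [-0.78, -0.34, -0.53]]
wrist 413.9415795108393 [157.1888797  533.33849246 383.37406074] [[0.43, 0.9, -0.0], [0.87, -0.41, 0.29], [0.26, -0.12, -0.96]]
[[-9.75568038e-04 -9.57261010e-01 -2.89223802e-01  8.42667377e+01]
 [ 9.99999519e-01 -9.03745387e-04 -3.81875027e-04 -2.55882821e-01]
 [ 1.04169398e-04 -2.89224035e-01  9.57261431e-01 -1.78936576e+02]
 [ 0.00000000e+00  0.00000000e+00  0.00000000e+00  1.00000000e+00]]
```

View pics/top0.png

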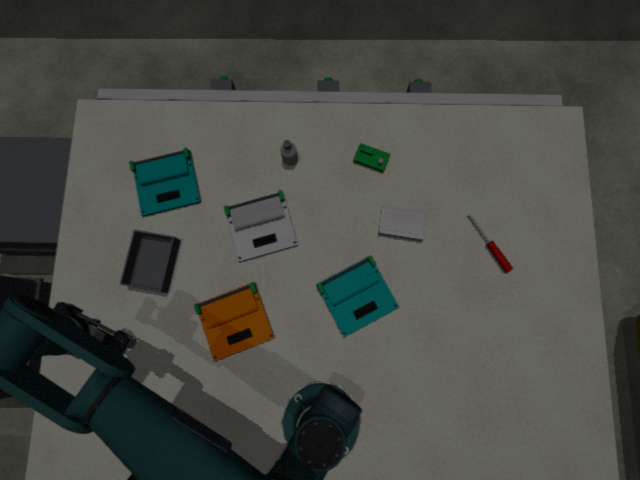

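View pics/scene0.png

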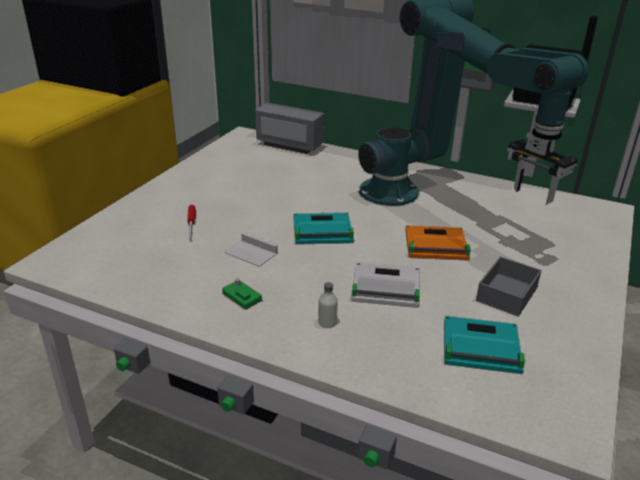

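View pics/wrist0.png

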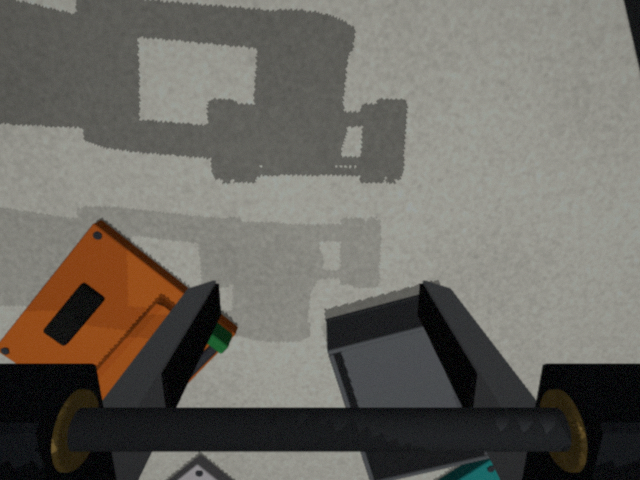

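```bash
python3 -c "
from h import *
im=cv2.imread('pics/top0.png')
a=cv2.resize(im[180:270,215:305],None,fx=6.5,fy=6.5,interpolation=cv2.INTER_CUBIC);cv2.imwrite('pics/z1.png',a)
a=cv2.resize(im[195:250,365:440],None,fx=8,fy=8,interpolation=cv2.INTER_CUBIC);cv2.imwrite('pics/z2.png',a)
P=cloud('top0')
print(P[205:242:3,402].round(1))
print(P[190:262:3,262].round(1))
"
```

```text
[[ 624.3 -230.7   -1.6]
 [ 615.8 -231.    -4.4]
 [ 603.7 -229.1    6. ]
 [ 595.2 -229.5    3.1]
 [ 586.  -229.4    3.1]
 [ 577.3 -229.6    1. ]
 [ 567.4 -229.     3.9]
 [ 558.8 -229.3    1.3]
 [ 549.7 -229.2    1.2]
 [ 534.7 -224.4   28.9]
 [ 524.8 -223.4   34. ]
 [ 521.1 -227.7    8. ]
 [ 514.2 -229.4   -2.6]]
[[ 6.614e+02  1.928e+02  5.100e+00]
 [ 6.538e+02  1.933e+02 -1.000e+00]
 [ 6.441e+02  1.927e+02 -1.000e-01]
 [ 6.269e+02  1.880e+02  2.690e+01]
 [ 6.177e+02  1.876e+02  2.680e+01]
 [ 6.089e+02  1.874e+02  2.540e+01]
 [ 5.987e+02  1.863e+02  2.940e+01]
 [ 5.897e+02  1.859e+02  2.890e+01]
 [ 5.816e+02  1.861e+02  2.500e+01]
 [ 5.719e+02  1.853e+02  2.770e+01]
 [ 5.628e+02  1.848e+02  2.790e+01]
 [ 5.569e+02  1.865e+02  1.410e+01]
 [ 5.482e+02  1.863e+02  1.230e+01]
 [ 5.385e+02  1.855e+02  1.490e+01]
 [ 5.297e+02  1.852e+02  1.380e+01]
 [ 5.208e+02  1.849e+02  1.330e+01]
 [ 5.098e+02  1.828e+02  2.380e+01]
 [ 5.010e+02  1.825e+02  2.310e+01]
 [ 4.930e+02  1.828e+02  1.810e+01]
 [ 4.847e+02  1.830e+02  1.440e+01]
 [ 4.761e+02  1.827e+02  1.310e+01]
 [ 4.671e+02  1.823e+02  1.330e+01]
 [ 4.609e+02  1.845e+02 -3.900e+00]
 [ 4.509e+02  1.830e+02  3.100e+00]]
```

View pics/z1.png

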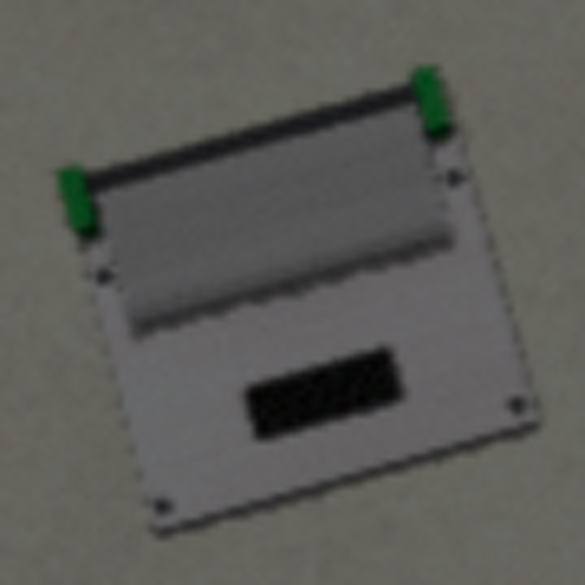

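View pics/z2.png

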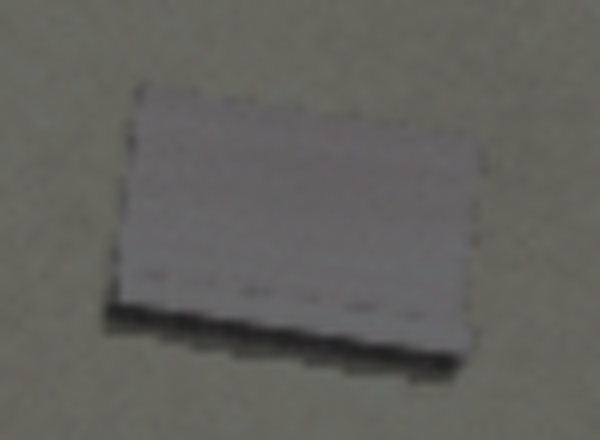

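```bash
python3 -c "
from h import *
c=lambda u,v,z,k: cast('top0',u,v,z)
f=[c(140/8+365,88/8+195,4,0),c(480/8+365,138/8+195,4,0)]
print('edge',[x.round(1) for x in f]); e=f[1]-f[0]; print(np.linalg.norm(e)); a=np.arctan2(e[0],-e[1]); print('strip yaw',np.degrees(a)); m=(f[0]+f[1])/2
x=np.array([np.cos(a),np.sin(a)]); print('mid',m,'upst',m[:2]-84*x)
p=np.array([c(u/6.5+215,v/6.5+180,22,0) for u,v in [(248,390),(388,350),(402,395),(257,440)]]);pc=p.mean(0)
b=[c(u/6.5+215,v/6.5+180,16,0) for u,v in [(158,532),(538,425)]]
e=b[1]-b[0];a=np.arctan2(e[0],-e[1]);print('fix yaw',np.degrees(a),np.linalg.norm(e),pc, np.mean(b,0)); x=np.array([np.cos(a),np.sin(a)])
print('stop', pc[:2]+81*x, np.mean(b,0)[:2]+120*x)
q=[c(u/6.5+215,v/6.5+180,28,0) for u,v in [(132,325),(452,238)]];e=q[1]-q[0];print('lip',np.mean(q,0),np.linalg.norm(e),np.degrees(np.arctan2(e[0],-e[1])))
"
```

```text
edge [array([ 618.6, -171.3,    4. ]), array([ 601.7, -297.9,    4. ])]
127.75428985385877
strip yaw -7.590592996443945
mid [ 610.12090656 -234.62735148    4.        ] upst [ 526.85697831 -223.53148509]
fix yaw 17.16299157610852 176.40905901814568 [502.65186555 174.48337259  22.        ] [465.35249086 162.439777    16.        ]
stop [580.04486802 198.38574003] [580.00879081 197.85069173]
lip [552.71415496 190.21271734  28.        ] 148.81449357814554 16.80383691747359
```

Call:
servo_tool:
  targets:
    - {"roll":0.968}
    - {"roll":0.968}
    - {"roll":0.968}
    - {"roll":0.968}
    - {"roll":0.968}
    - {"roll":0.968}
    - {"roll":0.968}
    - {"roll":0.968}
    - {"roll":0.968}
    - {"roll":0.968}
    - {"roll":0.968}
    - {"roll":0.968}
    - {"roll":0.968}
    - {"roll":0.968}
    - {"roll":0.968}
  grip: 1

```text
validation failed for argument at $.ta...
```

Call:
servo_tool:
  targets:
    - {"x":-0.964,"y":0.611}
    - {"x":-0.964,"y":0.611}
    - {"x":-0.964,"y":0.611}
    - {"x":-0.964,"y":0.611}
    - {"x":-0.964,"y":0.611}
    - {"x":-0.964,"y":0.611}
    - {"x":-0.964,"y":0.611}
    - {"x":-0.964,"y":0.611}
    - {"x":-0.964,"y":0.611}
    - {"x":-0.964,"y":0.611}
    - {"x":-0.964,"y":0.611}
    - {"x":-0.964,"y":0.611}
    - {"x":-0.964,"y":0.611}
    - {"x":-0.964,"y":0.611}

```text
validation failed for argument at $.ta...
```

Call:
servo_tool:
  targets:
    - {"x":-0.964,"y":0.611,"z":0.154}
    - {"x":-0.964,"y":0.611,"z":0.154}
    - {"x":-0.964,"y":0.611,"z":0.154}
    - {"x":-0.964,"y":0.611,"z":0.154}
    - {"x":-0.964,"y":0.611,"z":0.154}
    - {"x":-0.964,"y":0.611,"z":0.154}
    - {"x":-0.964,"y":0.611,"z":0.154}
    - {"x":-0.964,"y":0.611,"z":0.154}
    - {"x":-0.964,"y":0.611,"z":0.154}
    - {"x":-0.964,"y":0.611,"z":0.154}
    - {"x":-0.964,"y":0.611,"z":0.154}
    - {"x":-0.964,"y":0.611,"z":0.154}
    - {"x":-0.964,"y":0.611,"z":0.154}
    - {"x":-0.964,"y":0.611,"z":0.154}
    - {"x":0}
    - {"x":0}

```text
validation failed for argument at $.ta...
```

```bash
python3 -c "
from h import *
s,_,_=snap('wrist','w1'); print(s['time'],s['tool_pos'],s['orientation'],s['ft_force'],s['joint_pos'])
P=cloud('w1'); print(np.degrees(np.arctan2(pose(s)[1,1],pose(s)[0,1])))"
```

```text
0.15 [233.45338309 497.52293941 204.56750616] [-6.83630017e-01 -3.06574054e+00  2.57106736e-03] [ 0.56988904  0.24786065 -0.85763324] [ 1.02888860e+00  8.78019765e-02  1.37190001e+00  6.94422179e-06
  1.68361904e+00 -1.03105676e-01]
64.85854772145055
```

View pics/w1.png

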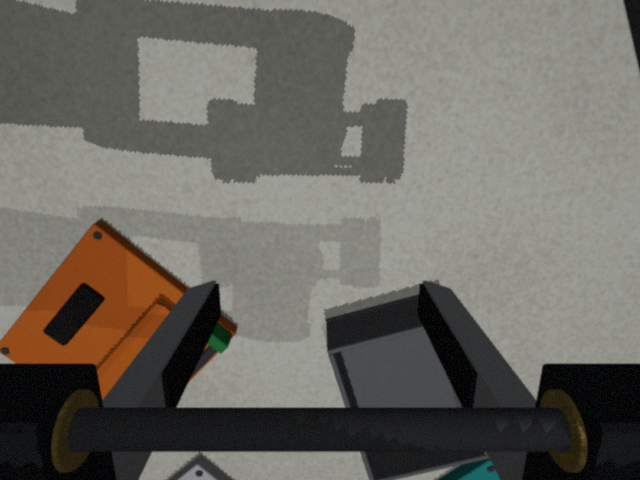

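Validation needs all four keys in each row, it seems; one trial row first.

Call:
servo_tool:
  targets:
    - {"x":0,"y":0,"z":0,"roll":0.968}
  grip: 1

```text
time: 0.28
tool_pos: [233.5, 497.7, 205.0]
orientation: [-0.815, -3.034, 0.001]
ft_force: [0.6, -0.2, 0.7]
finger_gap: 1.0
```

Call:
servo_tool:
  targets:
    - {"x":0,"y":0,"z":0,"roll":0.968}
    - {"x":0,"y":0,"z":0,"roll":0.968}
    - {"x":0,"y":0,"z":0,"roll":0.968}
    - {"x":0,"y":0,"z":0,"roll":0.968}
    - {"x":0,"y":0,"z":0,"roll":0.968}
    - {"x":0,"y":0,"z":0,"roll":0.968}
    - {"x":0,"y":0,"z":0,"roll":0.968}
    - {"x":0,"y":0,"z":0,"roll":0.968}
    - {"x":0,"y":0,"z":0,"roll":0.968}
    - {"x":0,"y":0,"z":0,"roll":0.968}
    - {"x":0,"y":0,"z":0,"roll":0.968}
    - {"x":0,"y":0,"z":0,"roll":0.968}
    - {"x":0,"y":0,"z":0,"roll":0.968}
    - {"x":0,"y":0,"z":0,"roll":0.968}

```text
time: 1.45
tool_pos: [233.6, 497.8, 205.2]
orientation: [2.37, 2.061, -0.001]
ft_force: [0.2, -0.3, -0.5]
finger_gap: 0.996
```

Call:
servo_tool:
  targets:
    - {"x":-0.964,"y":0.611,"z":0,"roll":0}
    - {"x":-0.964,"y":0.611,"z":0,"roll":0}
    - {"x":-0.964,"y":0.611,"z":0,"roll":0}
    - {"x":-0.964,"y":0.611,"z":0,"roll":0}
    - {"x":-0.964,"y":0.611,"z":0,"roll":0}
    - {"x":-0.964,"y":0.611,"z":0,"roll":0}
    - {"x":-0.964,"y":0.611,"z":0,"roll":0}
    - {"x":-0.964,"y":0.611,"z":0,"roll":0}
    - {"x":-0.964,"y":0.611,"z":0,"roll":0}
    - {"x":-0.964,"y":0.611,"z":0,"roll":0}
    - {"x":-0.964,"y":0.611,"z":0,"roll":0}
    - {"x":-0.964,"y":0.611,"z":0,"roll":0}
    - {"x":-0.964,"y":0.611,"z":0,"roll":0}
    - {"x":-0.964,"y":0.611,"z":0,"roll":0}

```text
time: 2.62
tool_pos: [400.3, 133.4, 205.4]
orientation: [2.366, 2.066, 0.0]
ft_force: [0.4, 0.3, 0.4]
finger_gap: 1.001
```

Call:
servo_tool:
  targets:
    - {"x":-0.964,"y":0.611,"z":0.154,"roll":0}
    - {"x":-0.964,"y":0.611,"z":0.154,"roll":0}
    - {"x":-0.964,"y":0.611,"z":0.154,"roll":0}
    - {"x":-0.964,"y":0.611,"z":0.154,"roll":0}
    - {"x":-0.964,"y":0.611,"z":0.154,"roll":0}
    - {"x":-0.964,"y":0.611,"z":0.154,"roll":0}
    - {"x":-0.964,"y":0.611,"z":0.154,"roll":0}
    - {"x":-0.964,"y":0.611,"z":0.154,"roll":0}
    - {"x":-0.964,"y":0.611,"z":0.154,"roll":0}
    - {"x":-0.964,"y":0.611,"z":0.154,"roll":0}
    - {"x":-0.964,"y":0.611,"z":0.154,"roll":0}
    - {"x":-0.964,"y":0.611,"z":0.154,"roll":0}
    - {"x":-0.964,"y":0.611,"z":0.154,"roll":0}
    - {"x":-0.964,"y":0.611,"z":0.154,"roll":0}
    - {"x":0,"y":0,"z":0,"roll":0}
    - {"x":0,"y":0,"z":0,"roll":0}

```text
time: 3.95
tool_pos: [566.2, -229.2, 150.1]
orientation: [-2.366, -2.062, 0.001]
ft_force: [0.8, -0.1, -0.3]
finger_gap: 0.998
```

```bash
python3 -c "
from h import *
s,_,_=snap('wrist','w2'); print(s['time'],s['tool_pos'],s['orientation'],s['ft_force'],s['joint_pos'])
snap('top','top1')
P=cloud('w2'); print(np.degrees(np.arctan2(pose(s)[1,1],pose(s)[0,1])))"
```

```text
3.95 [ 566.21602315 -229.21571941  150.08937432] [-2.36636302e+00 -2.06225452e+00  1.03827123e-03] [ 0.79541765 -0.11706928 -0.25970342] [-4.77665327e-01  2.40577885e-01  1.30476275e+00  3.81657045e-04
  1.59901782e+00 -3.40532449e-01]
-7.856457145472699
```

View pics/w2.png

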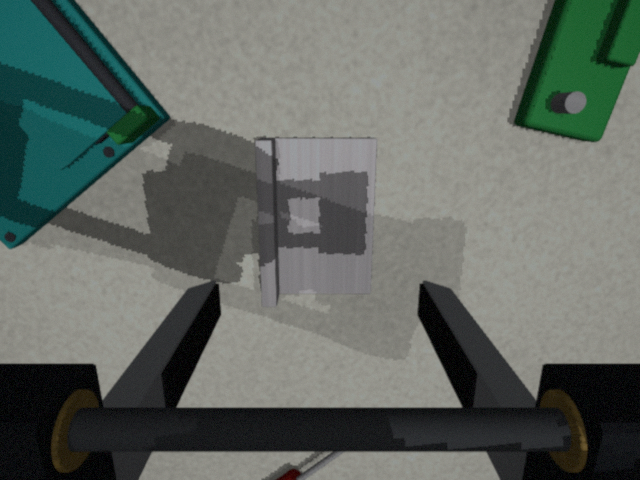

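```bash
python3 -c "
from h import *
im=cv2.imread('pics/w2.png');cv2.imwrite('pics/z3.png',cv2.resize(im[120:320,230:400],None,fx=3,fy=3,interpolation=cv2.INTER_CUBIC))
"
```

```text
(no output)
```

View pics/z3.png

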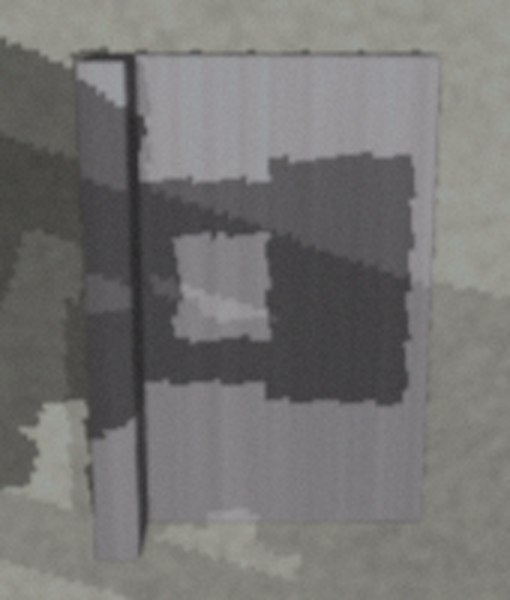

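```bash
python3 -c "
from h import *
g=lambda u,v,z: cast('w2',u/3+230,v/3+120,z)
U=np.array([g(79,62,30),g(127,62,30),g(95,557,30),g(138,557,30)]);F=np.array([g(439,58,4),g(421,520,4)])
print(U.round(1),F.round(1))
uc=U.mean(0);fc=F.mean(0)
for e in [U[0]-U[2],U[1]-U[3],F[0]-F[1]]: print(np.linalg.norm(e),np.degrees(np.arctan2(-e[0],e[1])))
e=fc-uc;print(uc,fc,np.linalg.norm(e[:2]),np.degrees(np.arctan2(e[1],e[0])))
s,_=pickle.load(open('pics/w2.pkl','rb'));T=pose(s)
print('tool-frame delta',T[:3,:3].T@(uc-T[:3,3])/25)
"
```

```text
[[ 531.5 -158.7   30. ]
 [ 542.6 -160.3   30. ]
 [ 512.5 -285.3   30. ]
 [ 523.8 -286.8   30. ]] [[ 618.6 -171.5    4. ]
 [ 600.9 -298.6    4. ]]
127.97657303085917 -8.508816700450652
127.96248961660746 -8.463459522866948
128.39020123929575 -7.908401771138745
[ 527.61252865 -222.77048934   30.        ] [ 609.75233897 -235.05780628    4.        ] 83.05375726869059 -8.50780537674276
tool-frame delta [ 0.03814836 -1.5529708   4.80749333]
```

Call:
servo_tool:
  targets:
    - {"x":0.038,"y":-0.553,"z":0,"roll":0.07}
    - {"x":0,"y":-0.5,"z":0,"roll":0}
    - {"x":0,"y":-0.5,"z":0,"roll":0}
    - {"x":0,"y":0,"z":0.8,"roll":0}
    - {"x":0,"y":0,"z":0.8,"roll":0}
    - {"x":0,"y":0,"z":0.8,"roll":0}
    - {"x":0,"y":0,"z":0.8,"roll":0}
    - {"x":0,"y":0,"z":0.8,"roll":0}
    - {"x":0,"y":0,"z":0.6,"roll":0}
    - {"x":0,"y":0,"z":0.4,"roll":0}
    - {"x":0,"y":0,"z":0.3,"roll":0}
    - {"x":0,"y":0,"z":0.2,"roll":0}
    - {"x":0,"y":0,"z":0,"roll":0}
    - {"x":0,"y":0,"z":0,"roll":0}

```text
time: 5.22
tool_pos: [528.7, -222.0, 14.8]
orientation: [2.372, 2.059, 0.001]
ft_force: [-0.5, -0.3, 0.5]
finger_gap: 1.001
```

```bash
python3 -c "
from h import *
s,_,_=snap('wrist','w3'); print(s['time'],s['tool_pos'],s['orientation'],s['ft_force'])"
```

```text
5.2167 [ 528.73485878 -222.03891805   14.821009  ] [2.37155191e+00 2.05876758e+00 8.74254649e-04] [-0.48315739 -0.29807791  0.47842652]
```

View pics/w3.png

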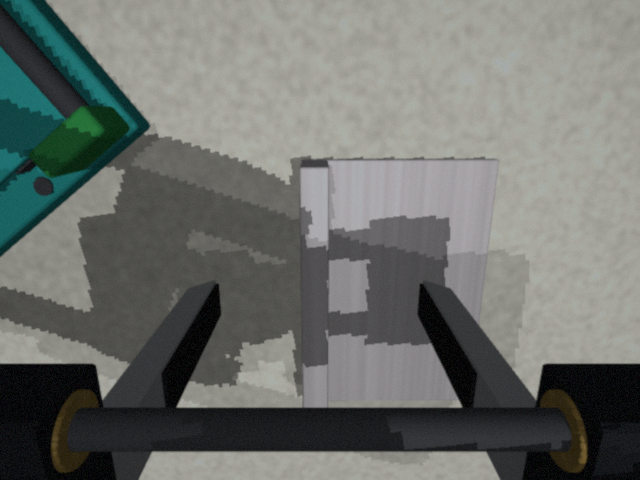

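Call:
servo_tool:
  targets:
    - {"x":0,"y":-0.04,"z":0.13,"roll":0}
    - {"x":0,"y":0,"z":0.13,"roll":0}
    - {"x":0,"y":0,"z":0,"roll":0}

```text
time: 5.52
tool_pos: [527.0, -221.8, 7.1]
orientation: [-2.372, -2.059, 0.0]
ft_force: [-0.0, -0.2, -1.4]
finger_gap: 0.996
```

Call:
servo_tool:
  targets:
    - {"x":0,"y":0,"z":0,"roll":0}
    - {"x":0,"y":0,"z":0,"roll":0}
    - {"x":0,"y":0,"z":0,"roll":0}
    - {"x":0,"y":0,"z":0,"roll":0}
    - {"x":0,"y":0,"z":0,"roll":0}
    - {"x":0,"y":0,"z":0,"roll":0}
    - {"x":0,"y":0,"z":0,"roll":0}
    - {"x":0,"y":0,"z":0,"roll":0}
    - {"x":0,"y":0,"z":0,"roll":0}
    - {"x":0,"y":0,"z":0,"roll":0}
  grip: 0
  force: 45

```text
time: 6.35
tool_pos: [527.3, -221.9, 7.5]
orientation: [-2.373, -2.059, -0.0]
ft_force: [0.0, -0.3, 0.5]
finger_gap: 0.329
```

Call:
servo_tool:
  targets:
    - {"x":0,"y":0,"z":0,"roll":0}
    - {"x":0,"y":0,"z":0,"roll":0}
    - {"x":0,"y":0,"z":0,"roll":0}
    - {"x":0,"y":0,"z":0,"roll":0}
    - {"x":0,"y":0,"z":0,"roll":0}
    - {"x":0,"y":0,"z":0,"roll":0}

```text
time: 6.85
tool_pos: [527.2, -221.9, 7.5]
orientation: [-2.373, -2.059, -0.0]
ft_force: [-0.2, 0.7, 0.5]
finger_gap: 0.125
```

Call:
servo_tool:
  targets:
    - {"x":0,"y":0,"z":-0.2,"roll":0}
    - {"x":0,"y":0,"z":-0.5,"roll":0}
    - {"x":0,"y":0,"z":-0.8,"roll":0}
    - {"x":0,"y":0,"z":-0.8,"roll":0}
    - {"x":0,"y":0,"z":-0.8,"roll":0}
    - {"x":0,"y":0,"z":-0.6,"roll":0}
    - {"x":0,"y":0,"z":0,"roll":-0.843}
    - {"x":0,"y":0,"z":0,"roll":-0.843}
    - {"x":0,"y":0,"z":0,"roll":-0.843}
    - {"x":0,"y":0,"z":0,"roll":-0.843}
    - {"x":0,"y":0,"z":0,"roll":-0.843}
    - {"x":0,"y":0,"z":0,"roll":-0.843}
    - {"x":0,"y":0,"z":0,"roll":0}

```text
time: 7.93
tool_pos: [527.3, -221.9, 101.0]
orientation: [1.862, 2.529, 0.0]
ft_force: [-0.1, -0.7, -2.4]
finger_gap: 0.126
```

Call:
servo_tool:
  targets:
    - {"x":0.814,"y":0.059,"z":0,"roll":0}
    - {"x":0.814,"y":0.059,"z":0,"roll":0}
    - {"x":0.814,"y":0.059,"z":0,"roll":0}
    - {"x":0.814,"y":0.059,"z":0,"roll":0}
    - {"x":0.814,"y":0.059,"z":0,"roll":0}
    - {"x":0.814,"y":0.059,"z":0,"roll":0}
    - {"x":0.814,"y":0.059,"z":0,"roll":0}
    - {"x":0.814,"y":0.059,"z":0,"roll":0}
    - {"x":0.814,"y":0.059,"z":0,"roll":0}
    - {"x":0.814,"y":0.059,"z":0,"roll":0}
    - {"x":0.814,"y":0.059,"z":0,"roll":0}
    - {"x":0.814,"y":0.059,"z":0,"roll":0}
    - {"x":0.814,"y":0.059,"z":0,"roll":0}
    - {"x":0.814,"y":0.059,"z":0,"roll":0}
    - {"x":0.814,"y":0.059,"z":0,"roll":0}
    - {"x":0.814,"y":0.059,"z":0,"roll":0}
    - {"x":0,"y":0,"z":0,"roll":0}
    - {"x":0,"y":0,"z":0,"roll":0}

```text
time: 9.43
tool_pos: [453.5, 96.6, 100.7]
orientation: [1.863, 2.529, 0.0]
ft_force: [0.8, -0.8, -1.9]
finger_gap: 0.124
```

```bash
python3 -c "
from h import *
s,_,_=snap('wrist','w4'); print(s['time'],s['tool_pos'],s['orientation'],s['ft_force'],s['finger_gap'],np.degrees(np.arctan2(pose(s)[1,1],pose(s)[0,1])))
snap('scene','s4')"
```

```text
9.4333 [453.50468557  96.60424637 100.68579738] [1.86264142e+00 2.52858768e+00 2.96995102e-04] [ 0.79211952 -0.83329793 -1.91792246] 0.1235962260995313 17.246834739037244
```

View pics/w4.png

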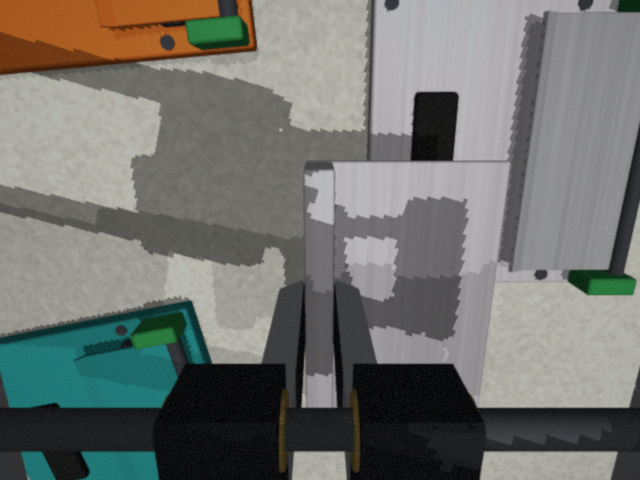

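```bash
python3 -c "
from h import *
im=cv2.imread('pics/w4.png');cv2.imwrite('pics/z4.png',cv2.resize(im[0:300,350:640],None,fx=2,fy=2,interpolation=cv2.INTER_CUBIC))
cv2.imwrite('pics/z5.png',cv2.resize(im[140:200,290:530],None,fx=3,fy=3,interpolation=cv2.INTER_CUBIC))
"
```

```text
(no output)
```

View pics/z4.png

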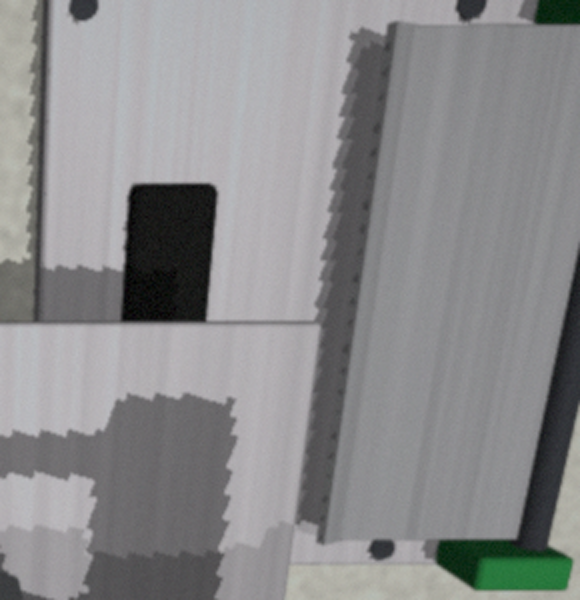

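View pics/z5.png

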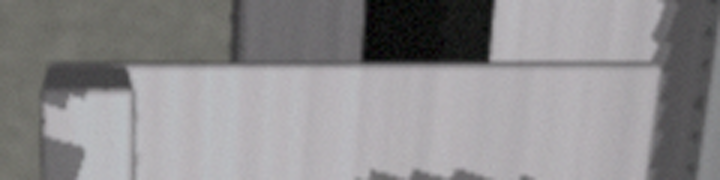

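```bash
python3 -c "
from h import *
s,_=pickle.load(open('pics/w4.pkl','rb'))
g=lambda u,v,z: cast('w4',u/2+350,v/2,z)
q=lambda u,v,z: cast('w4',u/3+290,v/3+140,z)
b=[g(47,0,16),g(40,320,16)]; ang=lambda e:np.degrees(np.arctan2(-e[0],e[1]))
print('bed',ang(b[0]-b[1]))
l=[g(389,22,31),g(321,541,31)];e=l[0]-l[1];print('lip',ang(e),np.linalg.norm(e),(l[0]+l[1])/2)
r=g(292,560,16)-g(440,565,16);print('right',np.degrees(np.arctan2(-r[1],-r[0])))
a=np.radians(17.1);X=np.array([np.cos(a),np.sin(a)]);Y=np.array([-X[1],X[0]])
O=np.array([580.,198])
f=lambda p:np.round([(p[:2]-O)@X,(p[:2]-O)@Y],1)
print('bed front(-120)',[f(x) for x in b]);print('lip(-30)(+-75)',[f(x) for x in l])
print('pad (-94..-68, +35)',f(g(130,184,22)),f(g(217,184,22)))
print('bed right -90',f(g(292,560,16)),f(g(440,565,16)))
print('flap right -75',f(g(520,540,30)))
T=pose(s)
print('tcp',f(T[:2,3]))
print('strip edge corner',f(q(660,64,97.2)),'upst',f(q(45,88,123.2)),f(q(132,88,123.2)))
"
```

```text
bed 17.97742417885013
lip 17.877069760672402 149.7080892358812 [552.44820381 191.41802885  31.        ]
right 15.099982054616174
bed front(-120) [array([-119.8,   85.2]), array([-118.4,   -4.5])]
lip(-30)(+-75) [array([-29.3,  76.7]), array([-27.3, -73. ])]
pad (-94..-68, +35) [-94.2  35.7] [-68.6  35.8]
bed right -90 [-28.8 -85.9] [ 22.4 -87.7]
flap right -75 [ 37.5 -73. ]
tcp [-150.7  -59.7]
strip edge corner [-67.3   4. ] upst [-155.9    3.8] [-145.     3.9]
```

Call:
servo_tool:
  targets:
    - {"x":0.6,"y":0.2,"z":0,"roll":-0.05}
    - {"x":0.67,"y":0.27,"z":0,"roll":0}
    - {"x":0.6,"y":0.2,"z":0,"roll":0}
    - {"x":0.6,"y":0.2,"z":0,"roll":0}
    - {"x":0,"y":0,"z":0.7,"roll":0}
    - {"x":0,"y":0,"z":0.7,"roll":0}
    - {"x":0,"y":0,"z":0.6,"roll":0}
    - {"x":0,"y":0,"z":0.4,"roll":0}
    - {"x":0,"y":0,"z":0,"roll":0}
    - {"x":0,"y":0,"z":0,"roll":0}

```text
time: 10.37
tool_pos: [455.9, 160.9, 39.8]
orientation: [-1.86, -2.531, 0.001]
ft_force: [0.3, -0.2, -1.1]
finger_gap: 0.124
```

```bash
python3 -c "
from h import *
s,im,_=snap('wrist','w5'); print(s['time'],s['tool_pos'],s['ft_force'],s['finger_gap'],np.degrees(np.arctan2(pose(s)[1,1],pose(s)[0,1])))
snap('top','top5');snap('scene','s5')"
python3 -c "
from h import *
a=cv2.imread('pics/top5.png')[170:280,200:330];cv2.imwrite('pics/z6.png',cv2.resize(a,None,fx=5,fy=5,interpolation=cv2.INTER_CUBIC))"
```

```text
10.3667 [455.87182596 160.85184961  39.8379402 ] [ 0.25860115 -0.23148508 -1.14741431] 0.12421603664038221 17.36756322278543
```

View pics/w5.png

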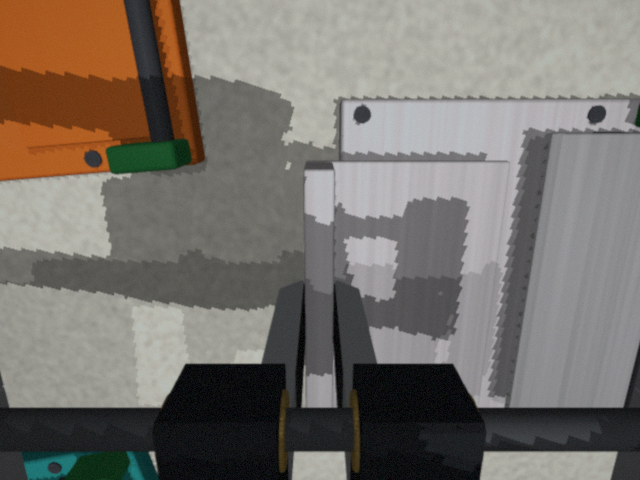

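View pics/z6.png

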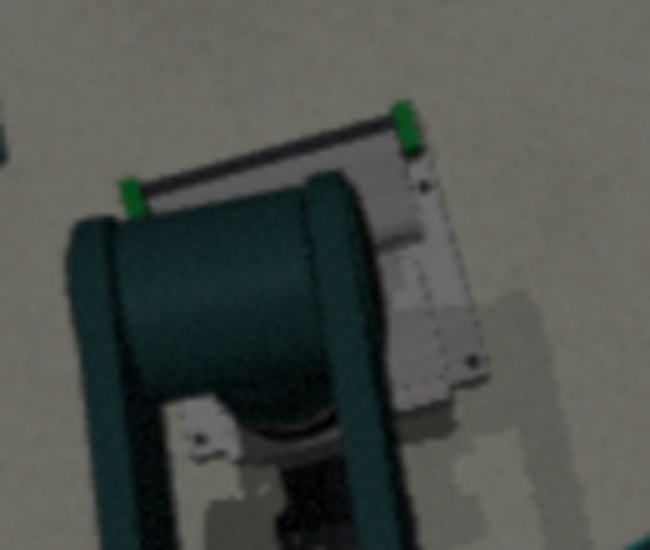

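```bash
python3 -c "
from h import *
im=cv2.imread('pics/w5.png')
cv2.imwrite('pics/z7.png',cv2.resize(im[85:185,320:640],None,fx=2.5,fy=2.5,interpolation=cv2.INTER_CUBIC))
cv2.imwrite('pics/z8.png',cv2.resize(im[120:420,460:640],None,fx=2,fy=2,interpolation=cv2.INTER_CUBIC))
"
```

```text
(no output)
```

View pics/z7.png

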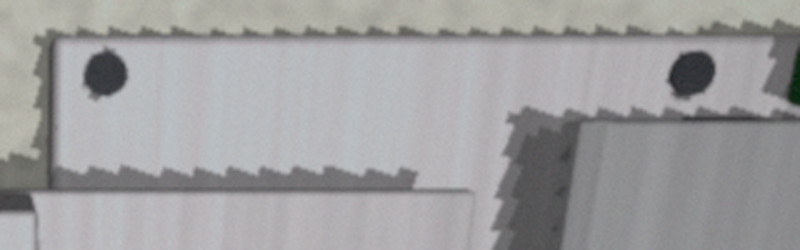

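View pics/z8.png

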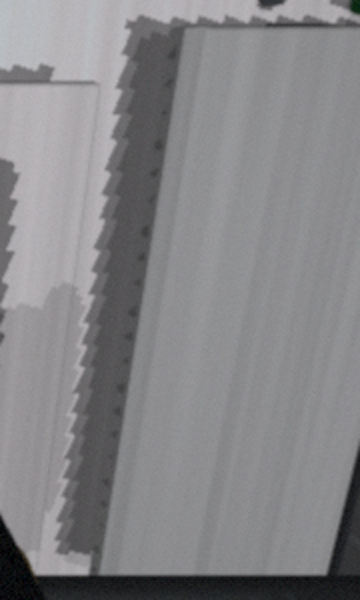

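```bash
cat > m.py <<'E'
from h import *
a=np.radians(17.4);X=np.array([np.cos(a),np.sin(a)]);Y=np.array([-X[1],X[0]]);O=np.array([580.,198])
f=lambda p:np.round([(p[:2]-O)@X,(p[:2]-O)@Y],1)
yawx=lambda p,q:np.degrees(np.arctan2(q[1]-p[1],q[0]-p[0]))
yawy=lambda p,q:np.degrees(np.arctan2(-(p[0]-q[0]),p[1]-q[1]))
E
python3 -c "
from m import *
g=lambda u,v,z: cast('w5',u/2.5+320,v/2.5+85,z)
k=lambda u,v,z: cast('w5',u/2+460,v/2+120,z)
T=pose(pickle.load(open('pics/w5.pkl','rb'))[0])
print('tcp',f(T[:2,3]))
for n,p,q,fn in [('bed',g(55,38,16),g(700,36,16),yawx),('flapL',g(585,122,30),g(800,121,30),yawx),('stripL',g(40,191,36.3),g(470,190,36.3),yawx),('lip',k(182,28,31),k(104,570,31),yawy),('edge',k(98,85,36.3),k(38,550,36.3),yawy)]:
  print(n,f(p),f(q),fn(p,q).round(2))
"
```

```text
tcp [-129.6    1.7]
bed [-118.6   91.1] [ 1.3 91.3] 17.48
flapL [-25.2  76.5] [12.8 76.6] 17.57
stripL [-121.9   65.2] [-46.9  65.3] 17.45
lip [-27.1  76.4] [-25.3 -65.7] 18.12
edge [-46.4  64.6] [-46.2 -55.2] 17.47
```

Call:
servo_tool:
  targets:
    - {"x":0.044,"y":0,"z":0.1,"roll":-0.03}
    - {"x":0,"y":0,"z":0.2,"roll":0}
    - {"x":0,"y":0,"z":0.15,"roll":0}
    - {"x":0,"y":0,"z":0.1,"roll":0}
    - {"x":0,"y":0,"z":0.02,"roll":0}
    - {"x":0,"y":0,"z":0,"roll":0}
    - {"x":0,"y":0,"z":0,"roll":0}

```text
time: 11.1
tool_pos: [455.8, 162.8, 26.4]
orientation: [1.855, 2.535, 0.001]
ft_force: [-2.0, -0.4, 1.9]
finger_gap: 0.122
```

```bash
python3 -c "
from m import *
s,im,_=snap('wrist','w6'); T=pose(s);print(s['time'],f(T[:2,3]),s['tool_pos'],s['ft_force'],s['torque'],s['finger_gap'],np.degrees(np.arctan2(pose(s)[1,1],pose(s)[0,1])))
snap('scene','s6')
a=cv2.imread('pics/s6.png')[200:340,320:460];cv2.imwrite('pics/z9.png',cv2.resize(a,None,fx=4.2,fy=4.2,interpolation=cv2.INTER_CUBIC))"
```

```text
11.1 [-129.     3.5] [455.80684821 162.76112451  26.42579342] [-2.02529044 -0.35710109  1.94182164] [-0.00770655  0.13209005  0.04786799] 0.12239329605279087 17.606130736693252
```

View pics/w6.png

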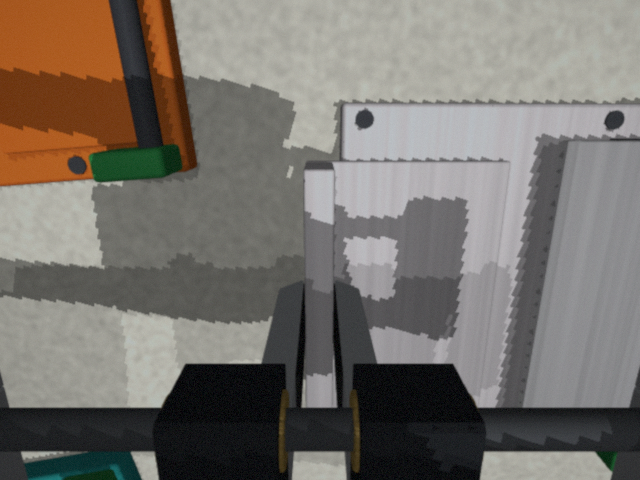

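View pics/z9.png

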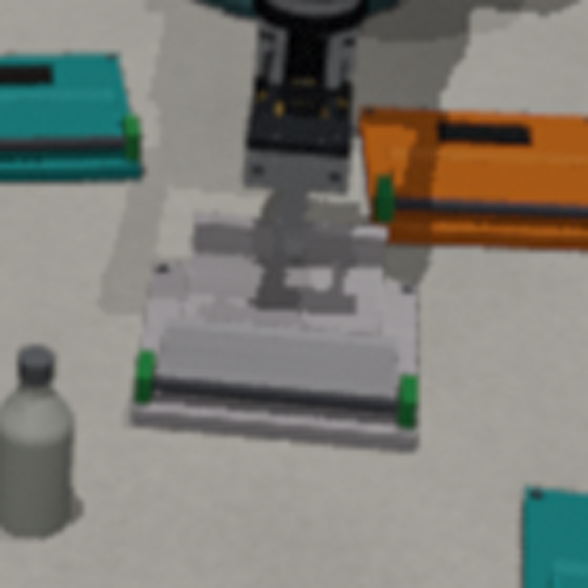

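```bash
python3 -c "
from m import *
im=cv2.imread('pics/w6.png')
cv2.imwrite('pics/z10.png',cv2.resize(im[85:185,320:640],None,fx=2.5,fy=2.5,interpolation=cv2.INTER_CUBIC))
cv2.imwrite('pics/z11.png',cv2.resize(im[130:430,460:640],None,fx=2,fy=2,interpolation=cv2.INTER_CUBIC))
"
```

```text
(no output)
```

View pics/z10.png

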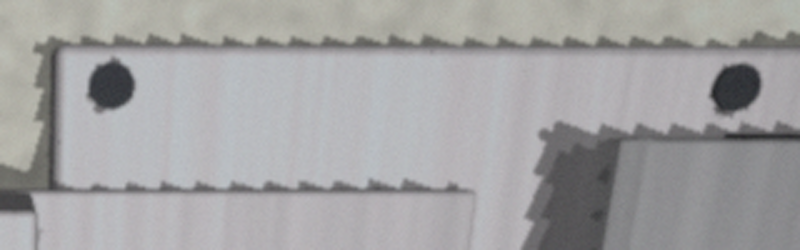

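View pics/z11.png

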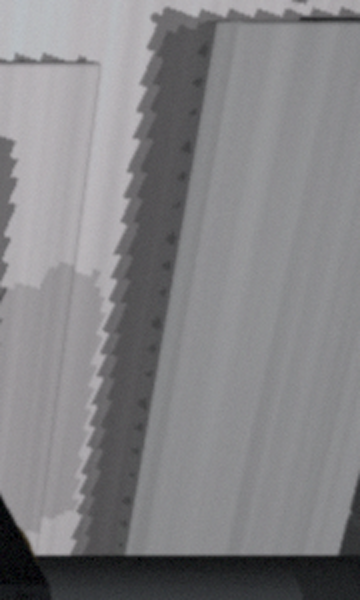

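```bash
python3 -c "
from m import *
g=lambda u,v,z: cast('w6',u/2.5+320,v/2.5+85,z)
k=lambda u,v,z: cast('w6',u/2+460,v/2+130,z)
for n,p,q,fn in [('bed',g(60,48,16),g(700,48,16),yawx),('flapL',g(620,139,30),g(800,139,30),yawx),('stripL',g(40,192,22.9),g(470,192,22.9),yawx),('lip',k(217,20,31),k(129,550,31),yawy),('edge',k(98,64,22.9),k(38,540,22.9),yawy)]:
  print(n,f(p),f(q),fn(p,q).round(2))
"
```

```text
bed [-118.2   91. ] [-6.6 91.3] 17.55
flapL [-26.1  76.6] [ 3.7 76.7] 17.55
stripL [-121.6   66.9] [-46.5  67.1] 17.55
lip [-26.5  76.9] [-25.6 -52.8] 17.8
edge [-46.1  67. ] [-45.1 -56.2] 17.87
```

Call:
servo_tool:
  targets:
    - {"x":-0.024,"y":0,"z":0.05,"roll":0}
    - {"x":0,"y":0.2,"z":0,"roll":0}
    - {"x":0,"y":0.2,"z":0,"roll":0}
    - {"x":0,"y":0.2,"z":0,"roll":0}
    - {"x":0,"y":0,"z":0,"roll":0}

```text
time: 11.62
tool_pos: [471.2, 166.8, 24.7]
orientation: [1.855, 2.534, 0.001]
ft_force: [-1.8, 0.4, 3.4]
finger_gap: 0.125
```

```bash
cat > look.py <<'E'
import sys
from m import *
n=sys.argv[1]
s,im,_=snap('wrist','w'+n); T=pose(s);F=np.array(s['ft_force']);print(s['time'],'tcp',f(T[:2,3]),s['tool_pos'][2].round(1),'F fix',(F[:2]@X).round(1),(F[:2]@Y).round(1),F[2].round(1),'tq',np.round(s['torque'],2),s['finger_gap'],'yaw',np.degrees(np.arctan2(T[1,1],T[0,1])).round(2))
E
python3 look.py 7
```

```text
11.6167 tcp [-113.2    2.7] 24.7 F fix -1.6 0.9 3.4 tq [-0.11  0.26 -0.02] 0.12502009324836175 yaw 17.59
```

View pics/w7.png

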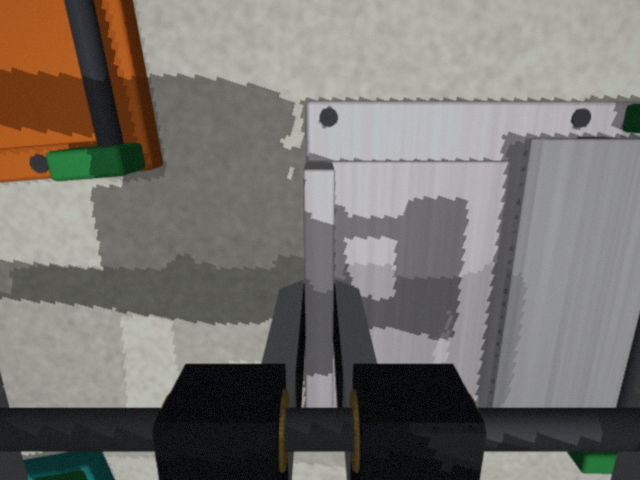

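Call:
servo_tool:
  targets:
    - {"x":0,"y":0.2,"z":0,"roll":0}
    - {"x":0,"y":0.2,"z":0,"roll":0}
    - {"x":0,"y":0.2,"z":0,"roll":0}
    - {"x":0,"y":0,"z":0,"roll":0}

```text
time: 12.0
tool_pos: [485.5, 171.4, 24.7]
orientation: [1.855, 2.535, 0.002]
ft_force: [-1.9, -0.6, 4.2]
finger_gap: 0.125
```

```bash
python3 look.py 8; python3 -c "
from m import *
snap('scene','s8')
a=cv2.imread('pics/s8.png')[200:340,320:460];cv2.imwrite('pics/z12.png',cv2.resize(a,None,fx=4.2,fy=4.2,interpolation=cv2.INTER_CUBIC))"
```

```text
12.0 tcp [-98.2   2.9] 24.7 F fix -2.0 -0.1 4.2 tq [-0.13  0.27 -0.01] 0.1248334641157333 yaw 17.6
```

View pics/w8.png

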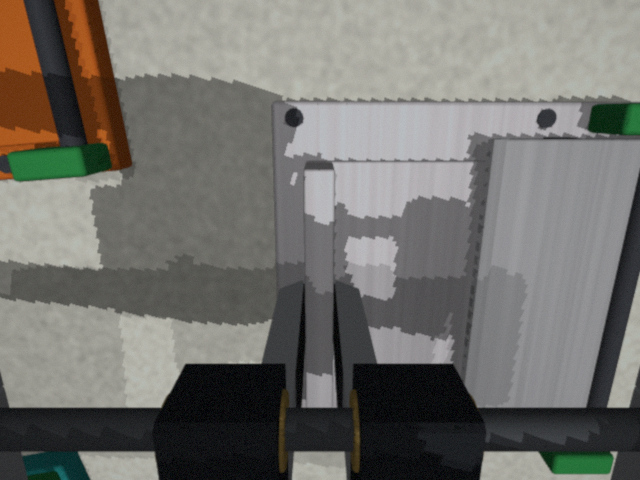

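View pics/z12.png

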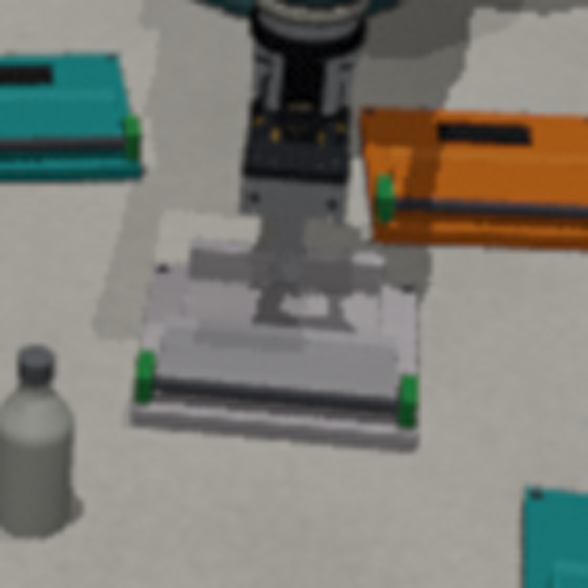

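Call:
servo_tool:
  targets:
    - {"x":0,"y":0.2,"z":0,"roll":0}
    - {"x":0,"y":0.2,"z":0,"roll":0}
    - {"x":0,"y":0.1,"z":0,"roll":0}
    - {"x":0,"y":0,"z":0,"roll":0}

```text
time: 12.43
tool_pos: [496.8, 175.1, 24.6]
orientation: [1.855, 2.535, 0.0]
ft_force: [-1.9, -1.0, 3.8]
finger_gap: 0.122
```

Call:
servo_tool:
  targets:
    - {"x":0,"y":0.04,"z":0,"roll":0}
    - {"x":0,"y":0.04,"z":0,"roll":0}
    - {"x":0,"y":0,"z":0,"roll":0}
    - {"x":0,"y":0,"z":0,"roll":0}

```text
time: 12.77
tool_pos: [498.0, 175.5, 24.5]
orientation: [-1.855, -2.535, 0.0]
ft_force: [-2.3, -0.6, 4.2]
finger_gap: 0.122
```

```bash
python3 look.py 9
```

```text
12.7667 tcp [-85.   3.] 24.5 F fix -2.4 0.1 4.2 tq [-0.27  0.64  0.04] 0.12173148854752258 yaw 17.6
```

Call:
servo_tool:
  targets:
    - {"x":0,"y":0,"z":0,"roll":0}

```text
time: 12.9
tool_pos: [498.0, 175.5, 24.6]
orientation: [-1.855, -2.535, -0.0]
ft_force: [-3.1, -1.9, 4.5]
finger_gap: 0.124
```

```bash
python3 look.py 10; python3 -c "
from m import *
a=cv2.imread('pics/w10.png')[80:430,250:640];cv2.imwrite('pics/z13.png',cv2.resize(a,None,fx=1.6,fy=1.6,interpolation=cv2.INTER_CUBIC))"
```

```text
12.9 tcp [-85.   3.] 24.6 F fix -3.5 -0.8 4.5 tq [-0.26  0.61  0.  ] 0.12394250041176147 yaw 17.6
```

View pics/z13.png

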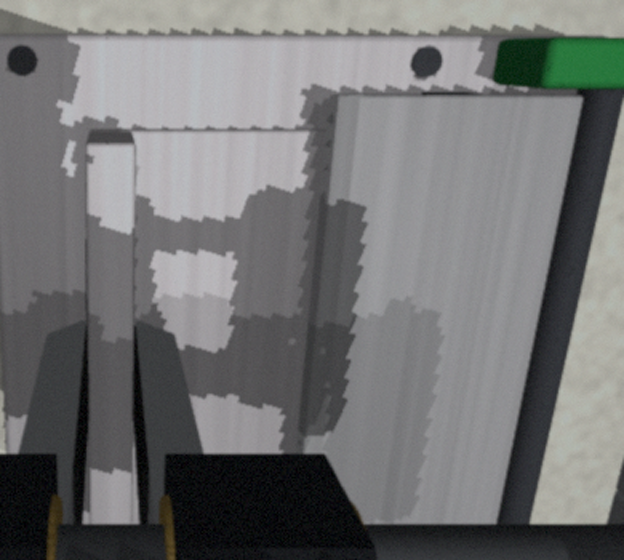

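Call:
servo_tool:
  targets:
    - {"x":0,"y":0.04,"z":0,"roll":0}
    - {"x":0,"y":0,"z":0,"roll":0}
    - {"x":0,"y":0,"z":0,"roll":0}

```text
time: 13.2
tool_pos: [499.1, 175.8, 24.6]
orientation: [-1.855, -2.535, -0.0]
ft_force: [-2.8, 0.2, 3.9]
finger_gap: 0.124
```

```bash
python3 look.py 11
```

```text
13.2 tcp [-83.8   3. ] 24.6 F fix -2.6 1.0 3.9 tq [-0.26  0.68 -0.01] 0.12358446672076041 yaw 17.6
```

Call:
servo_tool:
  targets:
    - {"x":0,"y":0.04,"z":0,"roll":0}
    - {"x":0,"y":0,"z":0,"roll":0}
    - {"x":0,"y":0,"z":0,"roll":0}

```text
time: 13.5
tool_pos: [499.6, 176.0, 24.5]
orientation: [-1.855, -2.534, 0.001]
ft_force: [-5.4, -0.8, 4.3]
finger_gap: 0.124
```

```bash
python3 look.py 12
```

```text
13.5 tcp [-83.3   3.1] 24.5 F fix -5.3 0.9 4.3 tq [-0.33  0.86 -0.08] 0.12437843971066108 yaw 17.59
```

Call:
servo_tool:
  targets:
    - {"x":0,"y":0.04,"z":0,"roll":0}
    - {"x":0,"y":0,"z":0,"roll":0}
    - {"x":0,"y":0,"z":0,"roll":0}

```text
time: 13.8
tool_pos: [499.6, 176.0, 24.3]
orientation: [-1.854, -2.533, 0.004]
ft_force: [-7.4, -2.4, 6.3]
finger_gap: 0.121
```

```bash
python3 look.py 13
```

```text
13.8 tcp [-83.3   3.1] 24.3 F fix -7.8 -0.1 6.3 tq [-0.47  1.29 -0.1 ] 0.12125727262276116 yaw 17.59
```

```bash
python3 -c "
from m import *
im=cv2.imread('pics/w13.png')
cv2.imwrite('pics/z14.png',cv2.resize(im[85:185,230:550],None,fx=2.5,fy=2.5,interpolation=cv2.INTER_CUBIC))
"
```

```text
(no output)
```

View pics/z14.png

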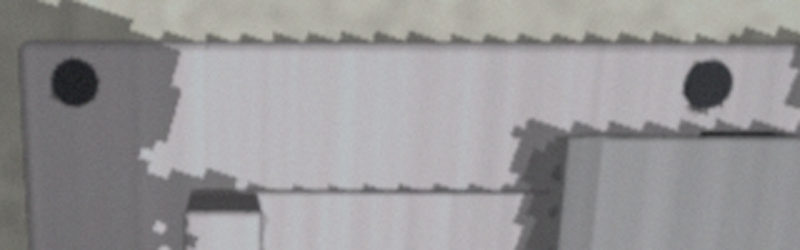

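View pics/w13.png

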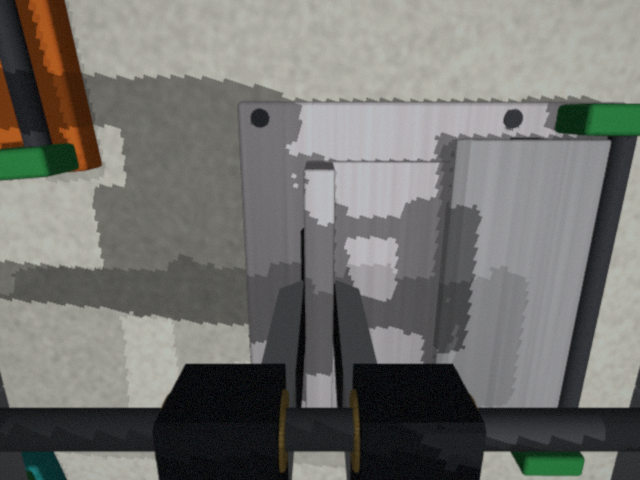

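```bash
python3 -c "
from m import *
g=lambda u,v,z: cast('w13',u/2.5+230,v/2.5+85,z)
for n,p,q,fn in [('bed',g(25,44,16),g(720,44,16),yawx),('flapL',g(570,137,30),g(800,137,30),yawx),('stripL',g(262,191,21),g(520,191,21),yawx),('ups',g(188,211,47),g(260,211,47),yawx)]:
  print(n,f(p),f(q),fn(p,q).round(2))
# green cheeks in wrist (inner/outer) 
"
```

```text
bed [-117.4   91.1] [ 2.1 91.3] 17.53
flapL [-26.6  76.5] [10.8 76.6] 17.55
stripL [-76.4  66.7] [-31.5  66.8] 17.56
ups [-88.4  66.6] [-77.6  66.6] 17.56
```

Call:
servo_tool:
  targets:
    - {"x":0,"y":0,"z":0.05,"roll":0}
    - {"x":0,"y":0,"z":0.05,"roll":0}
    - {"x":0,"y":0,"z":0,"roll":0}
    - {"x":0,"y":0,"z":0,"roll":0}

```text
time: 14.18
tool_pos: [499.6, 176.0, 23.5]
orientation: [-1.854, -2.534, 0.004]
ft_force: [-10.6, -3.1, 13.4]
finger_gap: 0.125
```

```bash
python3 look.py 14
```

```text
14.1833 tcp [-83.3   3.1] 23.5 F fix -11.1 0.2 13.4 tq [-0.6   1.88 -0.07] 0.12469662272491681 yaw 17.6
```

Call:
servo_tool:
  targets:
    - {"x":0,"y":0,"z":0.04,"roll":0}
    - {"x":0,"y":0,"z":0,"roll":0}
    - {"x":0,"y":0,"z":0,"roll":0}
    - {"x":0,"y":0,"z":0,"roll":0}

```text
time: 14.57
tool_pos: [499.6, 176.0, 23.5]
orientation: [-1.854, -2.534, 0.004]
ft_force: [-12.3, -3.9, 17.4]
finger_gap: 0.123
```

```bash
python3 look.py 15; python3 -c "
from m import *
snap('scene','s15');s,_,_=snap('top','top15');print(s['orientation'],pose(s)[:3,2])
T=pose(s);print('tool z in fix x,y:',f(np.r_[O,0]+T[:3,2]*100))
a=cv2.imread('pics/s15.png')[200:340,320:460];cv2.imwrite('pics/z15.png',cv2.resize(a,None,fx=4.2,fy=4.2,interpolation=cv2.INTER_CUBIC))
im=cv2.imread('pics/w15.png')
cv2.imwrite('pics/z16.png',cv2.resize(im[85:185,230:550],None,fx=2.5,fy=2.5,interpolation=cv2.INTER_CUBIC))"
```

```text
14.5667 tcp [-83.3   3.1] 23.5 F fix -12.9 -0.0 17.4 tq [-0.61  2.19 -0.08] 0.12330862327787423 yaw 17.6
[-1.85440919 -2.53379172  0.00366017] [-2.74599914e-03 -8.79359383e-04 -9.99995843e-01]
tool z in fix x,y: [-0.3 -0. ]
```

View pics/z15.png

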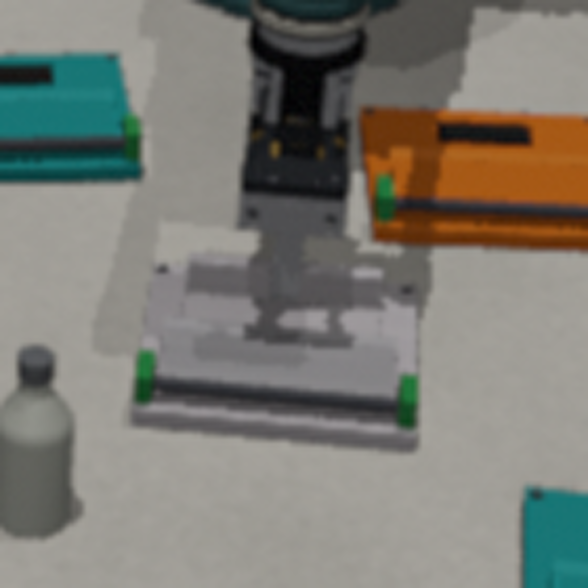

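View pics/z16.png

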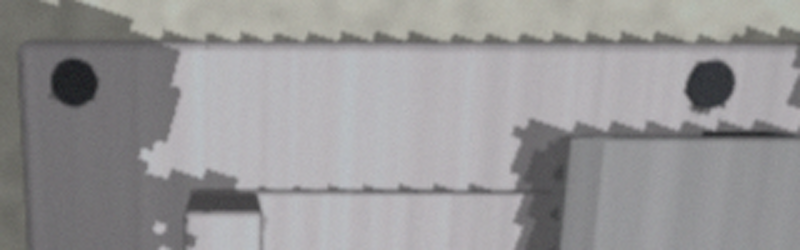

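Call:
servo_tool:
  targets:
    - {"x":0,"y":0,"z":0,"roll":0}
    - {"x":0,"y":0,"z":0,"roll":0}
    - {"x":0,"y":0,"z":0,"roll":0}
    - {"x":0,"y":0,"z":0,"roll":0}
    - {"x":0,"y":0,"z":0,"roll":0}
    - {"x":0,"y":0,"z":0,"roll":0}
    - {"x":0,"y":0,"z":0,"roll":0}
    - {"x":0,"y":0,"z":0,"roll":0}

```text
time: 15.38
tool_pos: [499.6, 176.0, 23.5]
orientation: [-1.854, -2.534, 0.004]
ft_force: [-12.4, -4.7, 18.7]
finger_gap: 0.125
```

```bash
python3 look.py 16 && python3 -c "
from plant import arm
print(arm.sign_off())"
```

```text
15.3833 tcp [-83.3   3.1] 23.5 F fix -13.2 -0.8 18.7 tq [-0.63  2.23 -0.11] 0.12452688025070781 yaw 17.6
the job is handed in; nothing more can be done
None
```

I gripped the strip by its upstand, slid the free edge under the flap until it stopped against the stop, then pressed it flat. I handed it in at about 15.4 s with the arm still gripping and pressing.

**Last checks:**
- **Home:** the tool stopped moving forward and the push against the stop rose to 13 N.
- **Pressed flat:** the tool settled at 23.5 mm, the height that puts the strip flat on the bed. It went no lower as the downward force rose to about 18 N, against the 7 N that brings the pad flush. Readings stayed steady for 0.8 s before hand-in.
- **Square and centred:** in the last wrist view I measured, just before pressing, the strip read within about 0.1° of square and 0.5 mm of centre. The view after pressing looked unchanged.
- **Flap and bystanders:** the flap looked unmoved in the wrist and scene views throughout. The arm stayed away from the other things, though I made no final check of every one.

**What disagreed:** the cameras differed by about 0.5–1° on fixture angle and about 1.5 mm on its sideways position. For both I went by the wrist view, which shows strip and fixture together. The tool also leans about 0.2° under the push, nose down, equal to about 0.3 mm across the blade. The first three move calls were rejected for leaving out fields; nothing moved.

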